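Slide the wide powder jar into the well of the jar station

ROBOT

A 6-joint arm with a two-finger parallel gripper is mounted at the origin on a cart in front of the work surface, level with it; the furniture and walls round the work are solid. World frame = base frame: x ahead of the robot, y to its left, z up, the work surface at z = 0. Lengths are in mm, angles in rad, forces in N, time in s.
With the tool pointing down it reaches from about 425 to 925 mm from the base axis. Payload 12.5 kg.
Tool frame: the origin (TCP) lies midway between the tips of the shut fingers; the grasp point (between the pads) lies 19 mm behind it; z points along the fingers, y is the direction in which the jaws open and shut (so a half turn about z gives the same grasp; the last joint's range is limited). The gripper opens to 85 mm and grips with 20 to 120 N. Pads are 22 mm wide; open, the fingers measure 114 mm over their backs; the gripper's body (76 mm by 85 mm) begins 54 mm behind the grasp point. The pads swing forward as they close: fully open they stand 13 mm farther back than shut.
Start: joints at [-1.325, 0.491, 1.559, -0, 1.092, -0.106], TCP at [215.391, -586.73, 231.327] pointing down, gripper open.
Joint ranges: [-3.1, 3.1], [-0.84, 2.19], [0.05, 2.79], [-1.13, 4.28], [0.06, 2.93], [-2.69, 2.69]. Speed limits (rad/s): [2.22, 2.22, 2.79, 3.14, 3.14, 3.14].

INTERFACE

Orientations are given as a unit quaternion [w, x, y, z].
In Python, from rig import telemetry, imaging, sign_off gives the robot as it stands.
- The arm moves only by the tool play_rows, never from a script. Its argument "targets" is a list that holds one entry, the list of rows, each a list of 5 numbers: the opening, from 0 (shut) to 1 (fully open), then the shift along the tool's x, y, z normalised to -1 to 1, where 1 is 40 mm, then the turn about the tool's z normalised to -1 to 1, where 1 is 4 degrees. In form: [[[hand, dx, dy, dz, turn], ...]]. A call has 1 to 8 rows; each row shifts and turns the commanded pose from where the row before left it, along the tool's axes as they then stand; what a row does not reach is not made up. A row lasts 1/10 s, in which the tool goes at most 50 mm and 8.59 degrees, less where a joint would pass 70% of its speed; a pose out of reach is approached as far as the arm can. A call with a number of a shift or a turn outside -1 to 1 is refused whole. A call with a gripper value outside its range is refused whole. The fingers move at their own pace and stop on an object; "force" is the grip in N (left out, the last holds). Time passes only in rows, so rows that do not move let the fingers close. It gives the time, the measured TCP pose, the force and the opening at its end, in the units of the state.
- telemetry.state(): the state, without advancing time (a new reading comes with each control period).
- imaging.capture(name): name is "scene" or "top" or "wrist"; returns a dict with "color" (480x640x3 uint8, blue, green, red), "fx", "fy", "cx", "cy" (pixels), "cam_to_world" (4x4, takes a point from camera to world coordinates); the wrist camera has in their place "mount" (4x4, takes a point from camera to tool coordinates, whose origin is the TCP and whose axes are the flange's). Camera axes: x right, y down, z forward; pixel columns grow to the right and rows downward; lengths in mm; the calibration is good to about 2 mm. A picture is of the moment at which its call begins: read the wrist's pose just before it. There is no depth.
- sign_off(): hands the job in, once; it reports no verdict.
The state is a dict: "clock": time; "q": joint angles; "joint_vel": joint speeds; "joint_torque": joint torques, N m; "ee_pos": TCP position; "ee_rot": TCP orientation; "wrist_force": force on the tool from outside, world axes, zero at the start; "ft_torque": the same for the moment, N m; "width": finger opening in mm.
Only numpy, scipy, OpenCV 4.12 (cv2) and the standard library are available. Lean on these libraries where they do the work, as an engineer would, in place of code of your own. Each camera call takes 0.05 s, during which the arm holds its last target. There are 200 camera calls.

TASK

Two closed jars stand on the grey deck of the jar station. Slide the wider of the two across the deck, without lifting it off, until it drops into the round well near the station's walled end, and leave it standing upright on the well's floor. Leave the narrower jar standing where it is.

Things in the scene. Friction and masses are not known exactly. Their poses are not given: they have to be found in the camera images.
- wide_jar_mid (a point): Centre (half-way up, on the axis) of the wider jar on the deck, the one to slide: loose closed cylinder, 50 mm diameter, 62 mm tall (body 48 mm tall, above it a ribbed lid fixed to it of 48 mm diameter), white, 0.15 to 0.3 kg. z axis up. Its underside is 31 mm below this point.
- narrow_jar_mid (a point): Centre (half-way up, on the axis) of the narrower jar on the deck, which stays: loose closed cylinder, 42 mm diameter, 55 mm tall, 0.14 kg. z axis up. The two jars stand side by side across the deck, 75 to 100 mm apart between axes; either may be the one nearer the robot.
- well (a point): Centre of the mouth of the round well, at the level of the deck's top. The well is 72 mm in diameter and 12 mm deep with a flat, dark floor, so the wide jar has 11 mm to spare all round and, once in, stands 12 mm lower than on the deck. Axes as the station's: y along the deck, from the jars towards the well and the walled end; z up.
- station: Jar station, fixed: flat mid-grey plate 170 mm (its x) by 300 mm (its y), deck top 24 mm above the worktop. Origin: centre of its underside on the worktop; the well's axis lies at +85 mm along its y, the jars stand at about -80 mm along y, about 42 mm to either side of the middle line. Dark steel fences 8 mm thick stand 14 mm above the deck along both long sides and across the +y end; the -y end is open. It is turned on the worktop by up to 15 degrees.
Mind the look-alikes: they are no part of the job. There is more than one size of the part that bears narrow_jar_mid; the job needs the larger. What is shaped like the part that bears wide_jar_mid but purple is not meant.

How it is judged (in metres and radians):
At the end, for the whole second after the job is handed in: The wide jar stands upright (within 6 degrees) on the well's floor (within 4 mm of fully down), its axis within 15 mm of the well's; the narrow jar still stands upright within 25 mm of where it was (horizontal distance between wide_jar_mid and well below 0.015 m and z of wide_jar_mid in the frame of well below 0.023 m and angle between wide_jar_mid's own z axis and vertical below 0.1 rad and distance of wide_jar_mid from where it was at the start of the episode above 0.05 m and distance of narrow_jar_mid from where it was at the start of the episode below 0.025 m and angle between narrow_jar_mid's own z axis and vertical below 0.17 rad); the robot touches nothing.
It fails at once if the wide jar is lifted more than 20 mm off the deck (z of wide_jar_mid in the frame of well above 0.051 m).
It fails at once if the wide jar is tipped by more than 45 degrees (angle between wide_jar_mid's own z axis and vertical above 0.79 rad).
It fails at once if the narrow jar is knocked over or carried off (tipped by more than 30 degrees or moved 50 mm) (angle between narrow_jar_mid's own z axis and vertical above 0.52 rad or distance of narrow_jar_mid from where it was at the start of the episode above 0.05 m).
It also fails if it takes over 32 s, if anything falls off the work surface, if the arm or the gripper's body presses on something with over 40 N, if the wrist force passes 120 N, or if a joint passes its speed limit or range.

## Working session

There is one attempt and no reset: what is moved stays moved. The work goes in short steps, Python scripts to look and compute and a tool call to move; the robot and the scene stay as the last step left them, time stands still between calls to the robot, and variables do not carry over. Pictures are saved under pics/ and viewed, about 8 in all and at most 12, crops included, and the job is handed in when it is done.

Besides the shell and the picture viewer there is one more tool, called after "Call:" as name([rows], argument=value, ...), one row to a line, values as JSON. play_rows: Moves the arm, as the interface text tells. Its arguments: {"type":"object","properties":{"targets":{"type":"array","items":{"type":"array","items":{"type":"array","items":{"type":"number"}}}},"force":{"type":"number"}},"required":["targets"]}

```bash
mkdir -p pics
cat > h.py <<'E'
import numpy as np, cv2
from rig import telemetry, imaging
from scipy.spatial.transform import Rotation as R
def cap(n,name):
    s=telemetry.state(); c=imaging.capture(n); cv2.imwrite(f'pics/{name}.png',c['color'])
    if n=='wrist':
        w,x,y,z=s['ee_rot']; T=np.eye(4); T[:3,:3]=R.from_quat([x,y,z,w]).as_matrix(); T[:3,3]=s['ee_pos']; M=T@np.array(c['mount'])
    else: M=np.array(c['cam_to_world'])
    np.savez(f'pics/{name}.npz',M=M,k=[c['fx'],c['fy'],c['cx'],c['cy']]); return c
def ray(name,u,v):
    d=np.load(f'pics/{name}.npz'); M=d['M']; fx,fy,cx,cy=d['k']
    r=M[:3,:3]@np.array([(u-cx)/fx,(v-cy)/fy,1]); return M[:3,3],r/np.linalg.norm(r)
def atz(name,u,v,z):
    o,r=ray(name,u,v); return o+r*(z-o[2])/r[2]
def proj(name,P):
    d=np.load(f'pics/{name}.npz'); fx,fy,cx,cy=d['k']; p=np.linalg.inv(d['M'])@np.append(P,1); return [fx*p[0]/p[2]+cx,fy*p[1]/p[2]+cy]
def tri(obs):
    A=np.zeros((3,3)); b=np.zeros(3)
    for n,u,v in obs:
        o,r=ray(n,u,v); Q=np.eye(3)-np.outer(r,r); A+=Q; b+=Q@o
    return np.linalg.solve(A,b)
E
python3 - <<'E'
from h import *
for n in('scene','top'):
    cap(n,n); d=np.load(f'pics/{n}.npz'); print(n,d['M'].round(2).tolist(),d['k'])
print(telemetry.state())
E
```

```text
scene [[-0.87, -0.34, 0.36, 274.46], [-0.5, 0.62, -0.6, 501.23], [-0.02, -0.7, -0.71, 705.6], [0.0, 0.0, 0.0, 1.0]] [608.72974184 608.72974184 326.89181906 235.88697533]
top [[0.01, -1.0, 0.04, 559.95], [-1.0, -0.01, -0.02, -18.62], [0.02, -0.04, -1.0, 935.76], [0.0, 0.0, 0.0, 1.0]] [495.45921898 495.45921898 315.04593969 245.69740515]
{'clock': 0.1, 'q': array([-1.32459756e+00,  4.91483134e-01,  1.55935421e+00,  3.44201801e-06,
        1.09172451e+00, -1.05611105e-01]), 'joint_vel': array([ 6.75679351e-04, -1.10593282e-03,  6.78030012e-06,  8.15657640e-04,
       -4.04554673e-04, -1.85977722e-03]), 'joint_torque': array([ 2.69119184e-03, -6.19446659e+01, -2.62025857e+01, -1.70659887e-04,
        2.87647184e-03,  1.46757606e-05]), 'ee_pos': array([ 215.34272047, -586.52955963,  230.8080268 ]), 'ee_rot': array([-4.83509961e-04,  9.84568602e-01,  1.74998378e-01, -3.25131994e-05]), 'wrist_force': array([-0.76404364,  0.2420513 , -0.48373223]), 'ft_torque': array([ 0.01165751, -0.01876283, -0.04594318]), 'width': 85.23182013465686}
```

View pics/top.png

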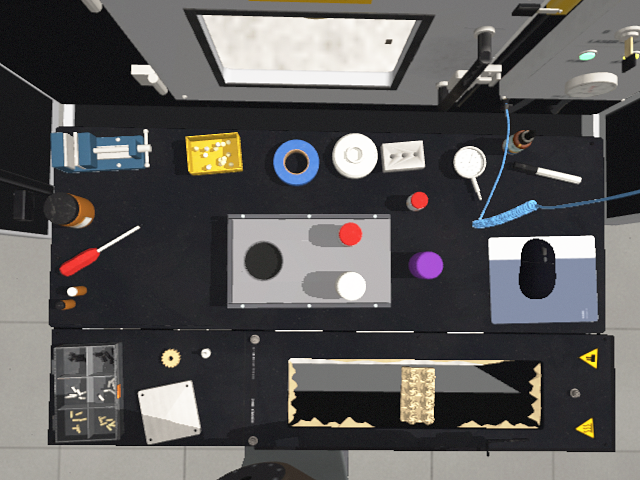

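View pics/scene.png

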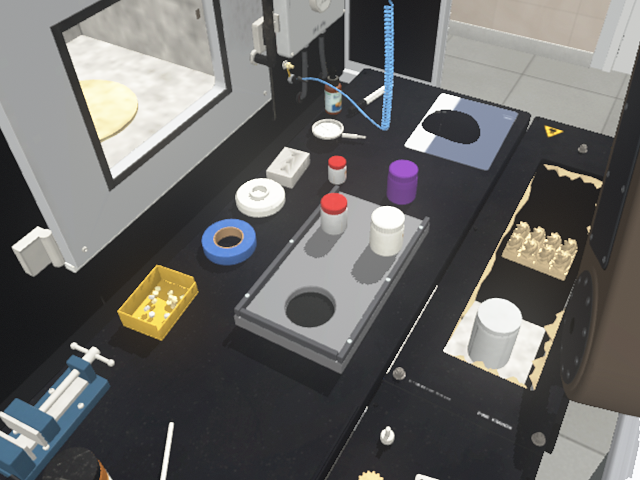

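Top view: white jar top at about (351,286), red-lidded jar at (349,233), well at (263,261), station from (228,214) to (390,307). Look-alikes are the purple jar (427,265), the small red jar (418,201) and, in the scene view, an off-station white cylinder (497,330). The white jar on the deck and the larger red-lidded jar on the deck fit the description. I'll confirm in one enlarged crop.

Run:
```python
import cv2,numpy as np
t=cv2.imread('pics/top.png')[205:315,220:445]; s=cv2.imread('pics/scene.png')[150:370,225:445]
a=cv2.resize(t,None,fx=3,fy=3,interpolation=2); b=cv2.resize(s,None,fx=2,fy=2,interpolation=2)
cv2.imwrite('pics/c1.png',cv2.resize(t,None,fx=3.5,fy=3.5,interpolation=2)); cv2.imwrite('pics/c2.png',cv2.resize(s,None,fx=2.7,fy=2.7,interpolation=2))
```

```text
(no output)
```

View pics/c1.png

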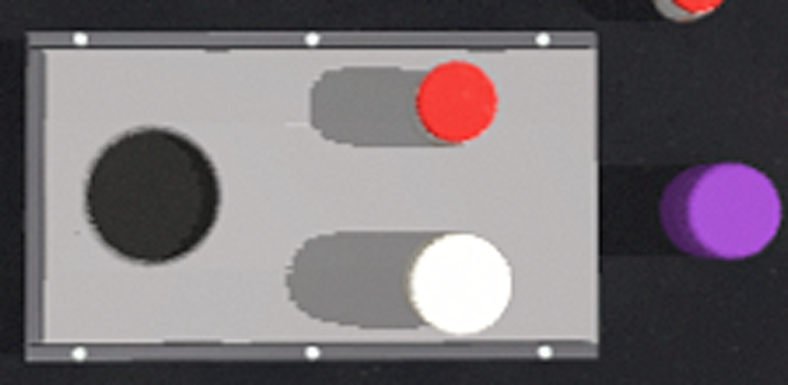

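View pics/c2.png

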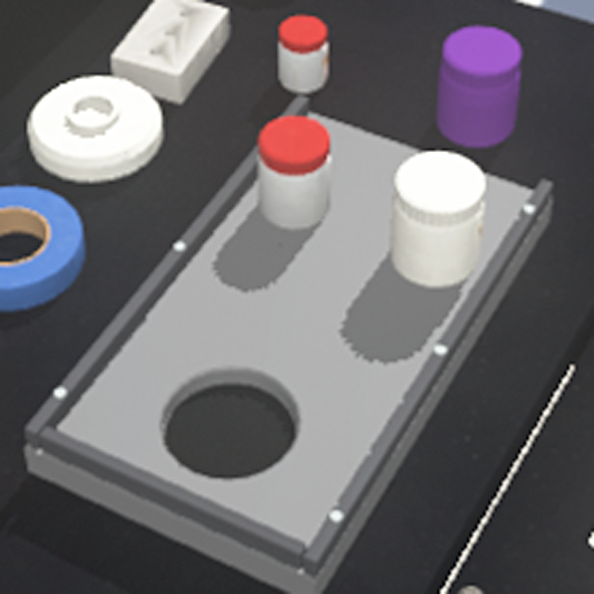

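The crops confirm it: the plain white jar (largest, on the deck) is the one to slide; the red-lidded one on the deck stays.

Run:
```python
from h import *
T=lambda u,v:('top',220+u/3.5,205+v/3.5)
S=lambda u,v:('scene',225+u/2.7,150+v/2.7)
for n,a,b,z in(('white top',T(460.5,284),S(440,184),86),('red top',T(456.5,101.5),S(294,145),79),('well',T(152,195),S(231,423),24),
 ('boltL1',T(80,39),S(60,393),38),('boltL2',T(312,39),S(180,246),38),('boltR1',T(79,354),S(336,516),38),('boltR2',T(312,353),S(440,350),38),('boltR3',T(545,352),S(529,210),38)):
    print(n,tri([a,b]).round(1),'top@z',atz(*a,z).round(1),'scene@z',atz(*b,z).round(1))
from rig import telemetry
s=telemetry.state();w,x,y,z=s['ee_rot'];print(R.from_quat([x,y,z,w]).as_matrix().round(3))
```

```text
white top [ 527.  -101.7   80.9] top@z [ 526.7 -101.5   86. ] scene@z [525.3 -96.6  86. ]
red top [617.6 -99.7  71.5] top@z [616.7 -99.2  79. ] scene@z [613.9 -92.4  79. ]
well [569.   55.6  19.9] top@z [568.7  55.1  24. ] scene@z [567.4  58.4  24. ]
boltL1 [649.4  93.1  37.1] top@z [648.8  92.7  38. ] scene@z [649.4  93.9  38. ]
boltL2 [651.2 -27.3  37.4] top@z [650.8 -27.5  38. ] scene@z [651.2 -26.6  38. ]
boltR1 [487.1  90.5  37. ] top@z [486.4  89.9  38. ] scene@z [487.5  91.5  38. ]
boltR2 [489.  -29.5  37.1] top@z [488.4 -29.8  38. ] scene@z [489.4 -28.3  38. ]
boltR3 [ 490.7 -150.3   36. ] top@z [ 490.4 -150.3   38. ] scene@z [ 490.6 -148.1   38. ]
[[ 0.939  0.345 -0.   ]
 [ 0.345 -0.939  0.001]
 [ 0.    -0.001 -1.   ]]
```

Call:
play_rows([
  [[1,0,0,0,1],[1,0,0,0,1],[1,0,0,0,1],[1,0,0,0,1],[1,0,0,0,1],[1,0.5,-0.8,0,0.05],[1,0.55,-0.85,0,0],[1,0.55,-0.85,0,0]],
], force=25)

```text
clock: 0.9
ee_pos: [279.6, -485.4, 230.8]
ee_rot: [-0.0, 1.0, -0.001, -0.0]
wrist_force: [0.5, -0.9, 0.4]
width: 85.4
```

Call:
play_rows([
  [[1,0.55,-0.85,0,0],[1,0.55,-0.85,0,0],[1,0.55,-0.85,0,0],[1,0.55,-0.85,0,0],[1,0.55,-0.85,0,0],[1,0.55,-0.85,0,0],[1,0.55,-0.85,0,0],[1,0.55,-0.85,0,0]],
])

```text
clock: 1.7
ee_pos: [456.2, -213.3, 231.2]
ee_rot: [-0.0, 1.0, -0.0, -0.0]
wrist_force: [0.3, -0.7, -0.2]
width: 85.6
```

Call:
play_rows([
  [[1,0.58,-0.93,0,0],[1,0.58,-0.93,0,0],[1,0.59,-0.93,0,0],[1,0,0,0,0]],
])

```text
clock: 2.1
ee_pos: [527.3, -99.6, 231.0]
ee_rot: [-0.0, 1.0, 0.002, 0.0]
wrist_force: [0.2, -0.1, -0.7]
width: 85.3
```

Run:
```python
from h import *
cap('wrist','w1'); print(telemetry.state()['ee_pos'])
for P in((527,-101,86),(617,-99,79),(568.5,56,24)): print(np.round(proj('w1',P)))
```

```text
[ 526.31136647 -101.30704051  230.86998037]
[319. 219.]
[316. 101.]
[151. 158.]
```

View pics/w1.png

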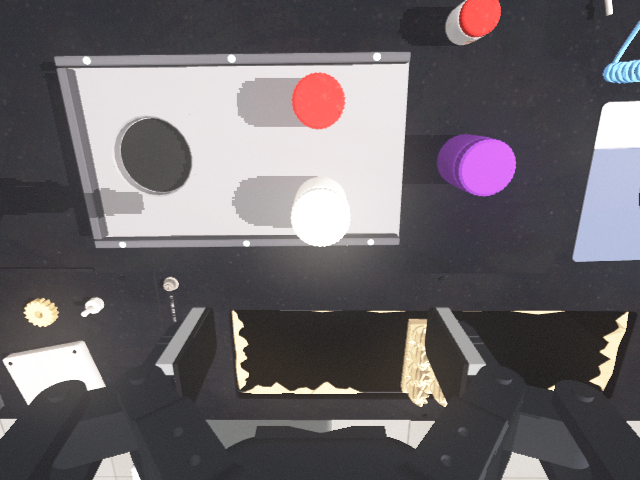

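Wrist view: white lid centre (320,216), red lid (319,101), well mouth (154,155), all within 4 px of the predictions.

Run:
```python
from h import *
T=lambda u,v:('top',220+u/3.5,205+v/3.5)
S=lambda u,v:('scene',225+u/2.7,150+v/2.7)
for n,a,b,w,z in(('white',T(460.5,284),S(440,184),('w1',320,216),86),('red',T(456.5,101.5),S(294,145),('w1',319,101),79),('well',T(152,195),S(231,423),('w1',154,155),24)):
    print(n,tri([a,b,w]).round(1),tri([b,w]).round(1),atz(*w,z).round(1))
```

```text
white [ 527.3 -102.    80.2] [ 527.8 -102.    80.2] [ 529.6 -101.9   86. ]
red [ 617.7 -100.3   70.8] [ 618.  -100.7   70.5] [ 617.3 -100.9   79. ]
well [569.6  55.4  19. ] [570.1  55.2  18.8] [571.1  53.2  24. ]
```

Call:
play_rows([
  [[1,0.04,0.01,0.9,0],[1,0,0,0.9,0],[1,0,0,0.9,0],[1,0,0,0.9,0],[1,0,0,0.6,0],[1,0,0,0.5,0],[1,0,0,0,0],[1,0,0,0,0]],
])

```text
clock: 2.95
ee_pos: [527.0, -104.4, 43.6]
ee_rot: [-0.0, 1.0, -0.001, -0.0]
wrist_force: [-0.3, -0.2, 1.0]
width: 85.5
```

Call:
play_rows([
  [[0.55,0,0,0,0],[0.45,0,0,0,0],[0.4,0,0,0,0],[0.4,0,0,0,0],[0.4,0,0,0,0],[0.4,0,0,0,0]],
], force=20)

```text
clock: 3.55
ee_pos: [527.6, -103.8, 44.4]
ee_rot: [0.0, 1.0, -0.0, 0.001]
wrist_force: [-1.1, 0.3, 6.4]
width: 49.3
```

Call:
play_rows([
  [[0.4,0.03,-0.1,0,0],[0.4,0.06,-0.22,0,0],[0.4,0.06,-0.23,0,0],[0.4,0.06,-0.23,0,0],[0.4,0.06,-0.23,0,0],[0.4,0.06,-0.23,0,0],[0.4,0.06,-0.23,0,0],[0.4,0.06,-0.23,0,0]],
])

```text
clock: 4.35
ee_pos: [545.9, -35.9, 44.4]
ee_rot: [0.001, 1.0, -0.0, 0.001]
wrist_force: [-0.9, -5.1, 5.0]
width: 49.6
```

Call:
play_rows([
  [[0.4,0.06,-0.23,0,0],[0.4,0.06,-0.23,0,0],[0.4,0.06,-0.23,0,0],[0.4,0.06,-0.23,0,0],[0.4,0.06,-0.23,0,0],[0.4,0.06,-0.23,0,0],[0.4,0.06,-0.23,0,0],[0.4,0,0,0,0]],
])

```text
clock: 5.15
ee_pos: [562.9, 29.5, 44.4]
ee_rot: [0.0, 1.0, 0.0, 0.001]
wrist_force: [0.2, 5.0, 5.6]
width: 49.3
```

Run:
```python
from h import *
for i in range(4):
    cap('top','t2'); s=telemetry.state(); print(s['ee_pos'].round(1),s['wrist_force'].round(1),s['width'])
cap('scene','s2'); im=cv2.imread('pics/s2.png')[130:390,205:465]
t=cv2.imread('pics/t2.png')[205:315,220:400]
cv2.imwrite('pics/c3.png',np.hstack([cv2.resize(im,(420,420)),cv2.resize(cv2.copyMakeBorder(t,0,70,0,0,0),(380,380)) if 0 else cv2.copyMakeBorder(cv2.resize(t,(378,231)),0,189,0,0,0)]))
```

```text
[562.9  29.4  44.4] [1.5 4.8 6.2] 49.59176427989291
[562.9  29.3  44.4] [0.3 4.6 5.9] 49.54271507315459
[562.9  29.2  44.4] [0.3 4.5 6.2] 49.50195601563991
[562.9  29.1  44.4] [0.6 5.4 6. ] 49.08292859599421
```

View pics/c3.png

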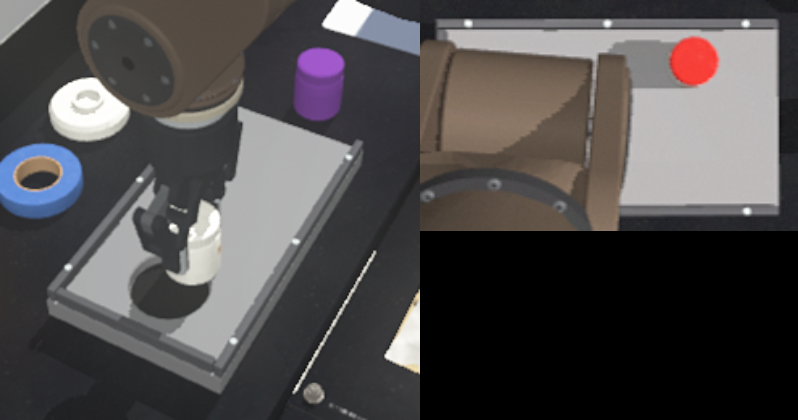

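The jar is held upright and half over the well's near edge; the narrow jar hasn't moved. I'll finish the slide.

Call:
play_rows([
  [[0.4,0.04,-0.16,0,0],[0.4,0.04,-0.16,0,0],[0.4,0.04,-0.16,0,0],[0.4,0.04,-0.17,0,0],[0.4,0,0,0,0],[0.4,0,0,0,0]],
])

```text
clock: 6.0
ee_pos: [568.3, 54.8, 43.1]
ee_rot: [0.0, 1.0, -0.0, -0.0]
wrist_force: [0.1, 0.0, -3.0]
width: 49.6
```

Run:
```python
from h import *
cap('scene','s3'); s=telemetry.state(); print(s['ee_pos'].round(1),s['wrist_force'].round(1),s['width'])
for P in((569.5,55,24),(569.5,55,86)): print(((np.array(proj('s3',P))-[240,210])*5).round())
im=cv2.imread('pics/s3.png')[210:330,240:390]
cv2.imwrite('pics/c4.png',cv2.resize(im,None,fx=5,fy=5,interpolation=2))
```

```text
[568.4  54.6  43.1] [ 1.4  0.1 -1.4] 49.47230132436327
[353. 472.]
[344. 329.]
```

View pics/c4.png

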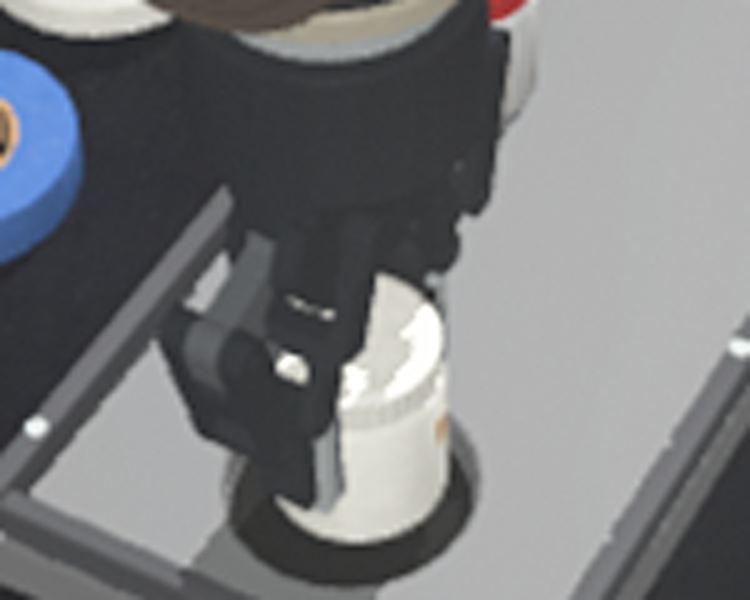

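The jar hangs over the well with clear mouth all round, about 3 mm short in y. I'll nudge it by 2 mm, lower 5 mm, and open partway.

Call:
play_rows([
  [[0.4,0,-0.05,0.04,0],[0.4,0,0,0.08,0],[0.4,0,0,0,0],[0.75,0,0,0,0],[0.75,0,0,0,0],[0.75,0,0,0,0],[0.75,0,0,0,0],[0.75,0,0,0,0]],
])

```text
clock: 6.85
ee_pos: [568.7, 56.6, 38.6]
ee_rot: [0.0, 1.0, -0.0, 0.0]
wrist_force: [0.2, -0.5, 0.2]
width: 63.8
```

Call:
play_rows([
  [[0.8,0,0,-0.1,0],[0.8,0,0,-0.4,0],[0.8,0,0,-0.8,0],[0.8,0,0,-0.8,0],[0.8,0,0,-0.9,0],[0.8,0,0.9,-0.9,0],[0.8,-0.2,0.9,-0.3,0],[0.8,-0.2,0.9,0,0]],
])

```text
clock: 7.65
ee_pos: [552.9, -51.8, 208.5]
ee_rot: [0.001, 1.0, 0.0, 0.002]
wrist_force: [0.5, 0.1, -0.0]
width: 68.2
```

Call:
play_rows([
  [[0.8,-0.5,0.8,0,0],[0.8,-0.5,0.8,0,0],[0.8,-0.5,0.8,0,0],[0.8,0,0.8,0,0],[0.8,0,0.8,0,0],[0.8,0,0.8,0,0],[0.8,0,0,0,0],[0.8,0,0,0,0]],
])

```text
clock: 8.45
ee_pos: [492.0, -242.8, 205.8]
ee_rot: [-0.0, 1.0, -0.001, -0.0]
wrist_force: [0.1, 0.5, -1.0]
width: 68.3
```

Run:
```python
from h import *
cap('scene','s5');cap('top','t5'); s=telemetry.state(); print(s['clock'],s['ee_pos'].round(1),s['wrist_force'].round(1),s['width'])
a=cv2.imread('pics/s5.png')[170:350,230:400]; b=cv2.imread('pics/t5.png')[210:310,225:395]
a=cv2.resize(a,None,fx=3,fy=3,interpolation=2); b=cv2.resize(b,None,fx=1.7,fy=1.7,interpolation=2)
H=np.zeros((540,800,3),np.uint8); H[:540,:510]=a; H[:170,510:799]=b
b2=cv2.resize(cv2.imread('pics/t5.png')[225:300,228:300],None,fx=4,fy=4,interpolation=2); H[200:500,510:798]=b2
cv2.imwrite('pics/c5.png',H)
```

```text
8.55 [ 492.2 -241.8  205.9] [-0.1  0.5 -0.3] 68.25438519803258
```

View pics/c5.png

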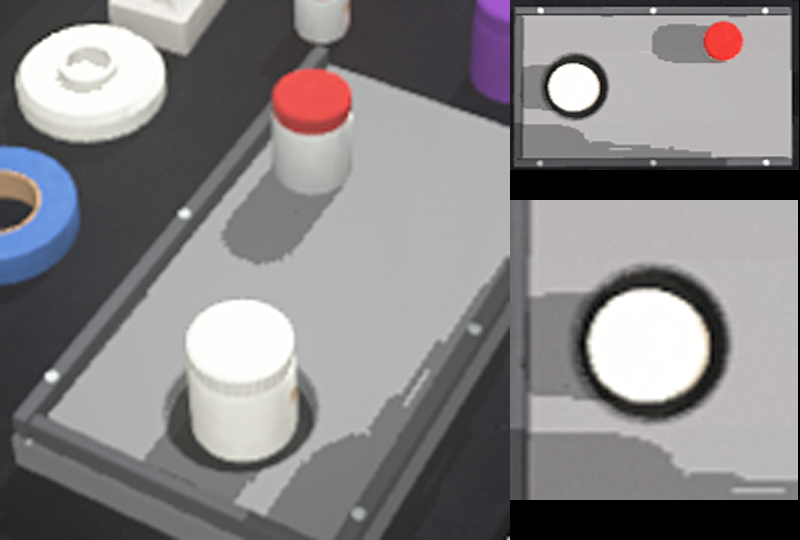

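Run:
```python
from h import *
print('lid',tri([('top',262.5,261.25),('scene',310.3,283.7)]).round(1),atz('top',262.5,261.25,74).round(1),'(before: z 80.9)')
print('red',atz('top',350.3,234.1,79).round(1))
from rig import sign_off; print(sign_off())
```

```text
lid [568.   53.5  68.8] [567.3  52.7  74. ] (before: z 80.9)
red [616.5 -98.9  79. ]
the job is handed in; nothing more can be done
None
```

I slid the white wide jar across the deck into the well and let it down onto the well's floor. I then withdrew the arm clear of everything and handed the job in at about 8.6 s.

- **Wide jar position:** it stands upright with dark gap all round it. Its axis is about 3 mm from the measured well centre, against the 15 mm allowed.
- **Wide jar height:** the lid came out 12 mm lower than before (80.9 to 68.8 mm), which matches the well's depth.
- **Narrow jar:** it is within 1 mm of where it started.
- **Disagreement:** measured lid heights read about 5–8 mm lower than the text's figures. The bias was the same before and after the slide for the wide jar, so I put it down to the scene camera's calibration. I relied on the difference in height, not the absolute values.

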